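Run the wing nut onto the toy engine's post and cap it with the chimney

TASK

The wing nut on the wooden toy engine is only resting on top of the thread. Keep it on its post without lifting it: turn it backward (counterclockwise seen from above) until you notice it drop into the thread start, then forward (clockwise) until it is fully home. Then set the chimney over the nut so that the pocket in its base takes the wing and it sits fully down and upright; let go, and leave the other toys where they are.

Things in the scene. Friction and masses are not known exactly. Their poses are not given: they have to be found in the camera images.
- engine: wooden toy train engine, 212 mm long, 94 mm wide over the wheels, fixed to the shelf. Origin under its middle at shelf height, x forward along the engine, z up. Its cab (roof top 100 mm high, from 40 to 104 mm behind the origin) is its tallest part besides post and nut
- seat (a point): centre of the engine's round deck, on the axis of the upright post, 20 mm ahead of the engine's origin and 70 mm above the shelf; same axes as the engine. Rim of the nut above it: 17 mm at the start, 6 mm after the drop into the thread start, 1 mm when fully home
- thread (a point): on the post's axis at the top of its coarse thread (42 mm across), 36.5 mm above the seat. Three like starts 120 degrees apart, at an unknown angle. At first the nut needs 20 to 55 degrees backward (counterclockwise from above), then falls 11 mm by its own weight; a solid stop is about 24 degrees further back. Turning forward before the drop is blocked by stops after at most 45 degrees
- nut: loose wooden wing nut, about 0.15 kg: a round cap 62 mm across and 54 mm high, open below, with an upright wing on top; 88 mm high in all. Origin at the centre of its lower rim, z up, x along the wing. After the drop, turning it forward (clockwise from above) 50 to 90 degrees takes it down 5 mm more, by its own weight, to a solid end stop; the last 10 degrees or so are level
- wing (a point): centre of the nut's wing, 71 mm above the nut's origin, same axes as the nut. The wing is a flat-sided bar 78 mm long (x), 16 mm thick (y) and 34 mm high, standing on the cap. The nut turns easily: fingers with 2 to 4 mm of play on the wing turn it and let it drop by itself
- chimney: loose wooden chimney, 0.13 to 0.25 kg, 96 mm high, standing upright on the shelf. Its base is a block 94 mm long (x), 46 mm wide (y) and 46 mm high; from its centre rises a round stem. Origin at the centre of its underside, z up
- stem (a point): on the axis of the chimney's stem, 72 mm above its underside, a good place to grip. The stem is 44 mm across, from 46 to 96 mm above the underside
- pocket (a point): centre of the mouth of the pocket in the chimney's underside (at its origin). The pocket is 84 mm long (x), 20 mm wide (y) and 36 mm deep and fits over the nut's wing, either way round; the block's lower face then rests on the nut's cap, 54 mm above the nut's origin
- coin_pot: white ceramic coin pot, 92 mm across, 88 mm high, origin under its centre; leave it alone
- xylophone: xylophone with eight yellow aluminium bars, 140 x 300 mm (x, y), 26 mm high, origin under its centre; leave it alone
- watering_can: green toy watering can, 190 mm over spout (+x) and handle, 102 mm high, origin under its body; leave it alone
- wagon: open wooden toy wagon, 130 x 80 mm, 67 mm high, origin under its centre; leave it alone
- mallet: wooden xylophone mallet lying along its y, 190 mm long, 24 mm high, origin near its middle on the shelf; leave it alone
- stack_ring: flat wooden ring, 84 mm across, 24 mm high, origin under its centre; leave it alone
- arch: wooden arch block 120 mm long (x), 50 mm wide, 75 mm high, origin under its centre; leave it alone
Things that resemble listed ones, but are neither listed nor needed, are in the scene too. Leave any green look-alike of the nut alone.

How it is judged:
On the way, in this order (a step that is already met when the one before it is completed fails the run):
1. the nut, turned back, has dropped into the thread start (z of nut in the frame of seat below 0.0085 m and horizontal distance between nut and seat below 0.004 m and angle between nut's own z axis and vertical below 0.12 rad), for 0.1 s.
2. the nut is run fully home while the chimney is still off it (z of nut in the frame of seat below 0.0025 m and horizontal distance between nut and seat below 0.004 m and angle between nut's own z axis and vertical below 0.12 rad and horizontal distance between nut and chimney above 0.06 m), for 0.2 s.
At the end, for the whole second after the job is handed in: Nut home on the post: rim under 3 mm above the seat, within 4 mm of its axis. Chimney fully down on it: underside 51 to 57 mm above the nut's rim, within 8 mm sideways, pocket within 0.2 rad of the wing. Both within 0.12 rad of upright, at rest, released (z of nut in the frame of seat below 0.003 m and horizontal distance between nut and seat below 0.004 m and angle between each of nut, chimney's own z axis and vertical below 0.12 rad and z of chimney in the frame of nut between 0.051 and 0.057 m and horizontal distance between chimney and nut below 0.008 m and angle between the x axis of chimney and the x axis of nut, either way round below 0.2 rad and linear speed of each of chimney, nut below 0.02 m/s); the robot touches nothing.
It fails at once if the nut is lifted (more than 5 mm above where it rested) before it is threaded, or pulled off (z of nut in the frame of seat above 0.022 m).
It fails at once if another toy is moved more than 30 mm (distance of any of coin_pot, xylophone, watering_can, wagon, mallet, stack_ring, arch from where it was at the start of the episode above 0.03 m).
It also fails if it takes over 54 s, if anything falls off the work surface, if the arm or the gripper's body presses on something with over 40 N, if the wrist force passes 120 N, or if a joint passes its speed limit or range.

ROBOT

A 7-joint arm with a two-finger parallel gripper is mounted at the origin on the work surface. World frame = base frame: x ahead of the robot, y to its left, z up, the work surface at z = 0. Lengths are in m, angles in rad, forces in N, time in s.
With the tool pointing down it reaches from about 0.4 to 0.85 m from the base axis. Payload 10.4 kg.
Tool frame: the origin (TCP) lies midway between the tips of the shut fingers; the grasp point (between the pads) lies manip.pinch_z behind it (manip.pinch_z is the distance from the TCP to the grasp point, in m); z points along the fingers, y is the direction in which the jaws open and shut (so a half turn about z gives the same grasp; the last joint's range is limited). The gripper opens to 85 mm and grips with 20 to 120 N. Pads are 22 mm wide; open, the fingers measure 114 mm over their backs; the gripper's body (76 mm by 85 mm) begins 54 mm behind the grasp point. The pads swing forward as they close: fully open they stand 13 mm farther back than shut.
Start: joints at [-1.133, 0.332, -0.065, 1.46, 0.022, 1.35, -0.088], TCP at [0.278, 0.56, 0.231] pointing down, gripper open.
Joint ranges: [-2.6, 2.6], [-0.5, 2.12], [-1.47, 1.34], [0.16, 2.42], [-1.27, 4.41], [0.06, 2.06], [-2.6, 2.6]. Speed limits (rad/s): [2.22, 2.22, 2.79, 2.79, 3.14, 3.14, 3.14].

INTERFACE

Orientations are given as a unit quaternion [x, y, z, w].
In Python, from workcell import manip gives the robot as it stands.
- The arm moves only by the shell command python3 -m handwheel 'ROWS' [FORCE]. ROWS is JSON, a list that holds one entry, the list of rows, each a list of 7 numbers: the shift along the tool's x, y, z in m, then the turn, a rotation vector about the tool's x, y, z in rad, then the finger opening in m, from 0 to 0.0854. In form: [[[tx, ty, tz, ax, ay, az, claw], ...]]. A call has 1 to 8 rows; each row is the pose to reach, as a shift and turn from the pose commanded when the call began, along the tool's axes at that moment; what a row does not reach only later rows make up. A row lasts 1/8 s, in which the tool goes at most 62.5 mm and 10.7 degrees, less where a joint would pass 70% of its speed; a pose out of reach is approached as far as the arm can. A call with a gripper value outside its range is refused whole. The fingers move at their own pace and stop on an object; FORCE is the grip in N (left out, the last holds). Time passes only in rows, so rows that repeat a pose let the fingers close. It gives the time, the measured TCP pose, the force and the opening at its end, in the units of the state.
- manip.get_obs(): the state, without advancing time (a new reading comes with each control period).
- manip.camera(name): name is "scene" or "top"; returns the picture (384x512x3 uint8, blue, green, red); there is no depth.
- manip.calibration(name): a dict with "fx", "fy", "cx", "cy" (pixels), "k1" (the pictures are not rectified: a ray, as slopes to the right and down, at radius r is drawn at 1 + k1 r^2 times it, then the intrinsics apply), "view" (4x4, takes a point from world to camera coordinates). Camera axes: x right, y up, looking along -z (the intrinsics and any distortion apply to the point x, -y, -z); pixel columns grow to the right and rows downward; lengths in m; the calibration is good to about 2 mm. A picture is of the moment at which its call begins. calibration takes no time and is no camera call.
- manip.hand_in(): hands the job in, once; it reports no verdict.
The state is a dict: "clock": time; "joint_pos": joint angles; "joint_velocities": joint speeds; "tau": joint torques, N m; "position": TCP position; "ee_rot": TCP orientation; "ft_force": force on the tool from outside, world axes, zero at the start; "torque": the same for the moment, N m; "grip_width": opening from 0.0 (shut) to 1.0 (fully open).
Only numpy, scipy, OpenCV 4.12 (cv2) and the standard library are available. Lean on these libraries where they do the work, as an engineer would, in place of code of your own. Each camera call takes 0.05 s, during which the arm holds its last target.

## Working session

There is one attempt and no reset: what is moved stays moved. The work goes in short steps, Python scripts to look and compute and a shell command to move; the robot and the scene stay as the last step left them, time stands still between calls to the robot, and variables do not carry over. Pictures are saved under pics/ and viewed, and the job is handed in when it is done.

```bash
ls; mkdir -p pics
python3 - <<'E'
from workcell import manip
import cv2
print(manip.get_obs(), manip.pinch_z)
for n in("scene","top"):
    cv2.imwrite(f"pics/{n}0.png",manip.camera(n)); print(n,manip.calibration(n))
E
```

```text
pics
{'clock': 0.0, 'joint_pos': array([-1.13259446,  0.3328811 , -0.06469253,  1.46094846,  0.02162311,
        1.34988127, -0.08848463]), 'joint_velocities': array([ 5.82945464e-04,  4.04604669e-04, -3.06384891e-04,  7.03974438e-05,
       -3.85455473e-04, -3.37314502e-04, -1.81445535e-03]), 'tau': array([ 6.09629951e-04, -6.25451660e+01,  4.94378060e-02, -3.91609097e+01,
        1.62911857e-02,  9.83014586e-03,  7.20788557e-05]), 'position': array([0.27776654, 0.55946905, 0.23050674]), 'ee_rot': array([ 2.28351016e-01,  9.73578609e-01, -7.01126592e-04, -1.18072201e-04]), 'ft_force': array([ 0.279653  , -0.60043358,  0.22166516]), 'torque': array([ 0.05620851, -0.00999466,  0.01604914]), 'grip_width': 0.993160912118061} 0.0187
scene {'fx': 464.04096516245266, 'fy': 464.04096516245266, 'cx': 251.942771771152, 'cy': 190.91788423525605, 'k1': 0.028919069756567512, 'view': array([[ 4.99312674e-01,  8.66420063e-01, -1.76857863e-03,
        -2.94918351e-01],
       [-7.38481143e-01,  4.26648035e-01,  5.22127433e-01,
         3.89265322e-01],
       [ 4.53136244e-01, -2.59398783e-01,  8.52865649e-01,
        -1.83538982e+00],
       [ 0.00000000e+00,  0.00000000e+00,  0.00000000e+00,
         1.00000000e+00]])}
top {'fx': 404.91753931529894, 'fy': 404.91753931529894, 'cx': 255.26876748142303, 'cy': 194.9733135114858, 'k1': -0.11518185351624882, 'view': array([[-1.24715089e-02, -9.99913294e-01, -4.22685993e-03,
         3.74866016e-04],
       [ 9.87735320e-01, -1.29773632e-02,  1.55597318e-01,
        -6.07104187e-01],
       [-1.55638681e-01, -2.23448550e-03,  9.87811525e-01,
        -1.46945547e+00],
       [ 0.00000000e+00,  0.00000000e+00,  0.00000000e+00,
         1.00000000e+00]])}
```

View pics/scene0.png

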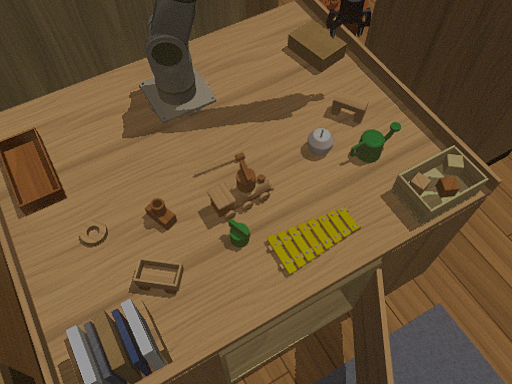

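View pics/top0.png

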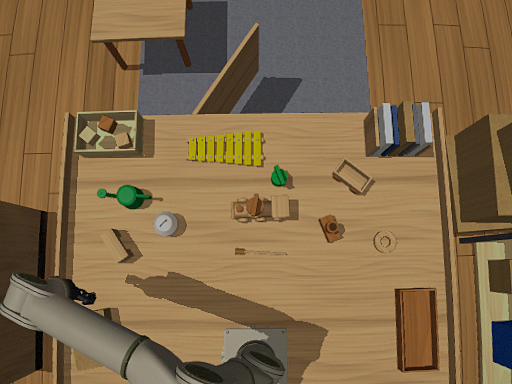

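The scene view shows the engine with the brown nut at about (246,180), a green look-alike at (239,233) and the chimney at (160,212). In the top view these are at (257,206), (279,177) and (331,228). The nut is the brown one, because it sits on the engine's post; the green one stands on the shelf. I'll confirm that in a crop.

Run:
```python
import cv2,numpy as np
t=cv2.imread("pics/top0.png");s=cv2.imread("pics/scene0.png")
a=cv2.resize(t[160:250,220:350],None,fx=6,fy=6,interpolation=cv2.INTER_CUBIC)
b=cv2.resize(s[145:235,140:280],None,fx=5.6,fy=5.6,interpolation=cv2.INTER_CUBIC)
cv2.imwrite("pics/ct0.png",a);cv2.imwrite("pics/cs0.png",b)
```

```text
(no output)
```

View pics/ct0.png

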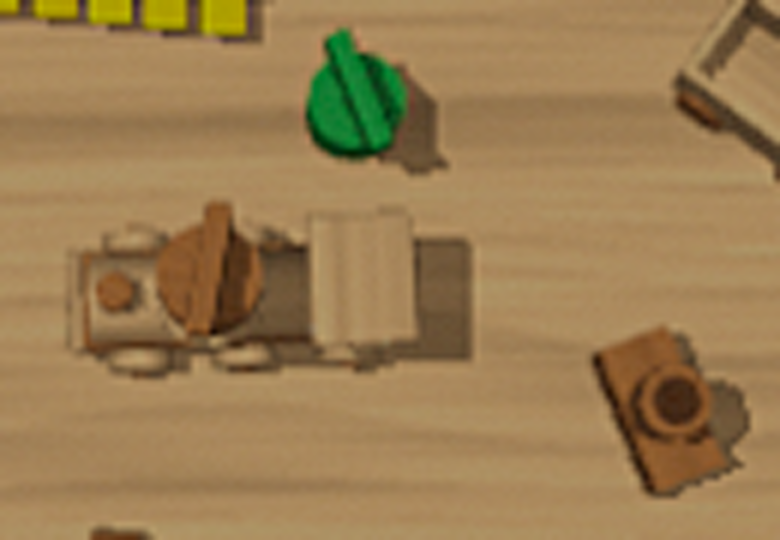

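View pics/cs0.png

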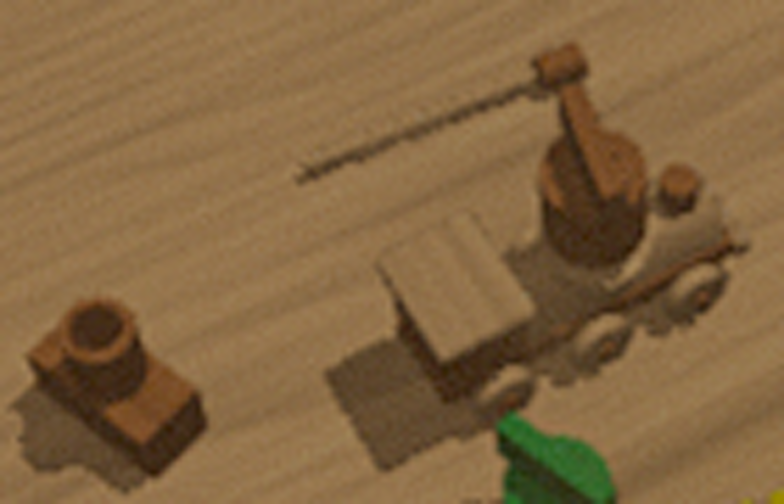

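```bash
cat > h.py <<'E'
import numpy as np,cv2
from workcell import manip
def ray(n,u,v):
    c=manip.calibration(n);V=c["view"]
    x=(u-c["cx"])/c["fx"];y=(v-c["cy"])/c["fy"]
    K=np.eye(3);p=np.array([x,y]);q=p.copy()
    for _ in range(20): q=p/(1+c["k1"]*(q@q))
    d=V[:3,:3].T@np.array([q[0],-q[1],-1]);o=-V[:3,:3].T@V[:3,3]
    return o,d
def plane(n,u,v,z):
    o,d=ray(n,u,v);return o+d*(z-o[2])/d[2]
def proj(n,P):
    c=manip.calibration(n);V=c["view"];p=V[:3,:3]@np.array(P)+V[:3,3]
    x,y=p[0]/-p[2],-p[1]/-p[2];f=1+c["k1"]*(x*x+y*y)
    return np.array([c["fx"]*x*f+c["cx"],c["fy"]*y*f+c["cy"]])
def tri(u1,u2): # top,scene
    (o1,d1),(o2,d2)=ray("top",*u1),ray("scene",*u2)
    A=np.c_[d1,-d2];s=np.linalg.lstsq(A,o2-o1,rcond=None)[0]
    a,b=o1+s[0]*d1,o2+s[1]*d2
    return (a+b)/2,np.linalg.norm(a-b)
E
python3 - <<'E'
from h import *
T=lambda u,v:((u+.5)/6-.5+220,(v+.5)/6-.5+160)
S=lambda u,v:((u+.5)/5.6-.5+140,(v+.5)/5.6-.5+145)
for p in [(207,203),(230,206),(187,330),(212,335)]: print("wing",plane("top",*T(*p),.175).round(4))
for p in [(310,213),(408,213),(312,340),(412,342)]: print("cab",plane("top",*T(*p),.100).round(4))
for p in [(597,355),(662,328),(650,494),(728,464)]: print("chim",plane("top",*T(*p),.046).round(4))
print("stem",plane("top",*T(678,399),.096).round(4))
for p in [(98,325)]: print("stem s",plane("scene",*S(*p),.096).round(4))
for p in [(28,360),(205,400),(150,450)]: print("chim s",plane("scene",*S(*p),.046).round(4))
for p in [(535,60),(580,45),(587,65),(600,190),(625,190)]: print("wing s",plane("scene",*S(*p),.175).round(4))
for p in [(375,265),(465,212),(535,313),(442,362)]: print("cab s",plane("scene",*S(*p),.100).round(4))
for n in("top","scene"):
  print(n,proj(n,(0.6,0,.175)))
E
```

```text
wing [ 0.5924 -0.0037  0.175 ]
wing [ 0.5905 -0.0168  0.175 ]
wing [0.5196 0.0085 0.175 ]
wing [ 0.5166 -0.0056  0.175 ]
cab [ 0.5976 -0.0653  0.1   ]
cab [ 0.5969 -0.1244  0.1   ]
cab [ 0.5208 -0.0651  0.1   ]
cab [ 0.5188 -0.1249  0.1   ]
chim [ 0.5145 -0.244   0.046 ]
chim [ 0.5308 -0.2853  0.046 ]
chim [ 0.428  -0.2739  0.046 ]
chim [ 0.4456 -0.3232  0.046 ]
stem [ 0.4825 -0.2841  0.096 ]
stem s [ 0.4821 -0.2817  0.096 ]
chim s [ 0.4524 -0.3221  0.046 ]
chim s [ 0.5276 -0.2447  0.046 ]
chim s [ 0.5412 -0.2854  0.046 ]
wing s [ 0.4957 -0.006   0.175 ]
wing s [0.4993 0.021  0.175 ]
wing s [0.5133 0.0176 0.175 ]
wing s [ 0.5896 -0.0174  0.175 ]
wing s [ 0.5964 -0.0056  0.175 ]
cab s [ 0.527  -0.1299  0.1   ]
cab s [ 0.5211 -0.0688  0.1   ]
cab s [ 0.6002 -0.0664  0.1   ]
cab s [ 0.602  -0.1264  0.1   ]
top [252.98264536 191.25429888]
scene [253.37330799 178.59720261]
```

Run:
```python
import cv2
t=cv2.imread("pics/top0.png");s=cv2.imread("pics/scene0.png")
cv2.imwrite("pics/wt.png",cv2.resize(t[185:225,235:285],None,fx=14,fy=14,interpolation=cv2.INTER_CUBIC))
cv2.imwrite("pics/ws.png",cv2.resize(s[148:198,225:275],None,fx=12,fy=12,interpolation=cv2.INTER_CUBIC))
```

```text
(no output)
```

View pics/wt.png

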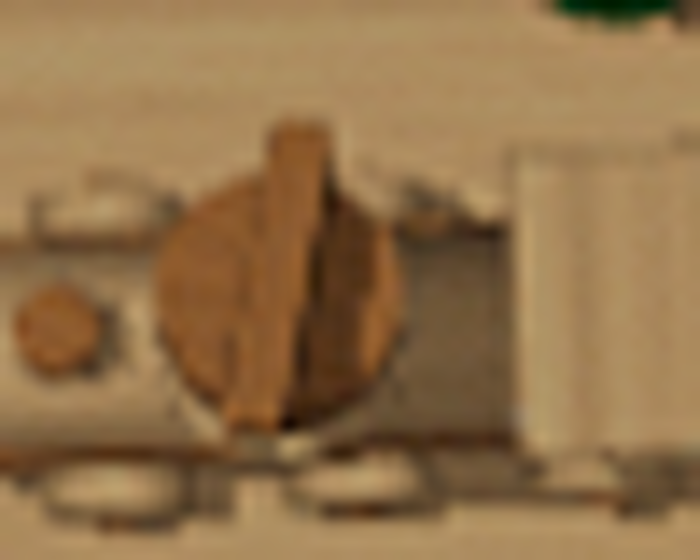

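View pics/ws.png

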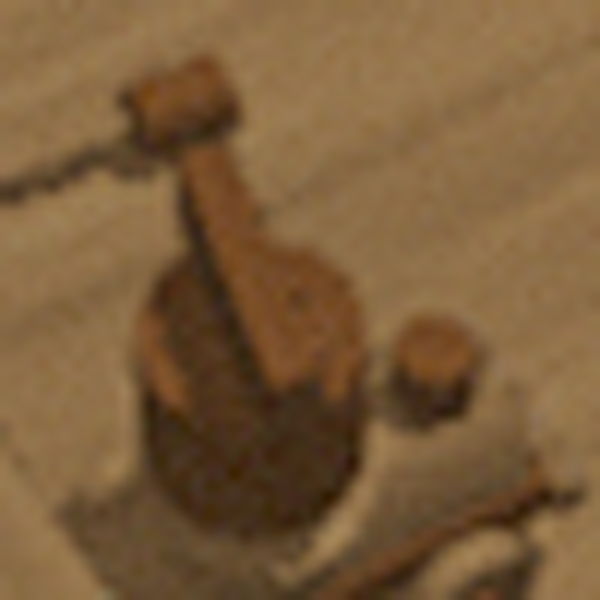

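Run:
```python
from h import *
T=lambda u,v:((u+.5)/14-.5+235,(v+.5)/14-.5+185)
S=lambda u,v:((u+.5)/12-.5+225,(v+.5)/12-.5+148)
P=[plane("top",*T(*p),.175) for p in [(268,122),(332,122),(228,428),(282,430)]]
P=np.array(P);print(P.round(4),P.mean(0).round(4))
d=P[:2].mean(0)-P[2:].mean(0);print("len",np.linalg.norm(d),"yaw deg",np.degrees(np.arctan2(d[1],d[0])))
print("cap",plane("top",*T(280,298),.141).round(4), plane("scene",*S(251,345),.141).round(4))
for p in [(268,388),(215,140),(185,170),(298,385)]: print(plane("scene",*S(*p),.175).round(4))
t=np.radians(np.arange(0,360,30))
img=cv2.imread("pics/top0.png");im2=cv2.imread("pics/scene0.png")
def draw(c,yaw):
  out=[]
  for n,im,f,x0,y0 in (("top",img,14,235,185),("scene",im2,12,225,148)):
    h=cv2.resize(im[y0:y0+(40 if f==14 else 50),x0:x0+50],None,fx=f,fy=f,interpolation=cv2.INTER_CUBIC)
    R=np.array([[np.cos(yaw),-np.sin(yaw)],[np.sin(yaw),np.cos(yaw)]])
    q=[np.r_[c+R@np.array(v),.175] for v in [(.039,.008),(-.039,.008),(-.039,-.008),(.039,-.008)]]
    k=[np.r_[c+.031*np.array([np.cos(a),np.sin(a)]),.141] for a in t]
    for g in(q,k):
      pp=np.array([(proj(n,x)-[x0,y0]+.5)*f-.5 for x in g]).astype(int)
      cv2.polylines(h,[pp],True,(255,255,0),1)
    cv2.imwrite(f"pics/ov_{n}.png",h)
draw(P.mean(0)[:2],np.arctan2(d[1],d[0]))
```

```text
[[ 0.593  -0.0023  0.175 ]
 [ 0.5928 -0.018   0.175 ]
 [ 0.5178  0.0083  0.175 ]
 [ 0.5172 -0.0048  0.175 ]] [ 0.5552 -0.0042  0.175 ]
len 0.07635287165797282 yaw deg -8.963624337382393
cap [ 0.554  -0.0046  0.141 ] [ 0.561  -0.0061  0.141 ]
[ 0.5941 -0.0194  0.175 ]
[0.5203 0.0066 0.175 ]
[ 0.5247 -0.0048  0.175 ]
[ 0.5971 -0.0124  0.175 ]
```

View pics/ov_top.png

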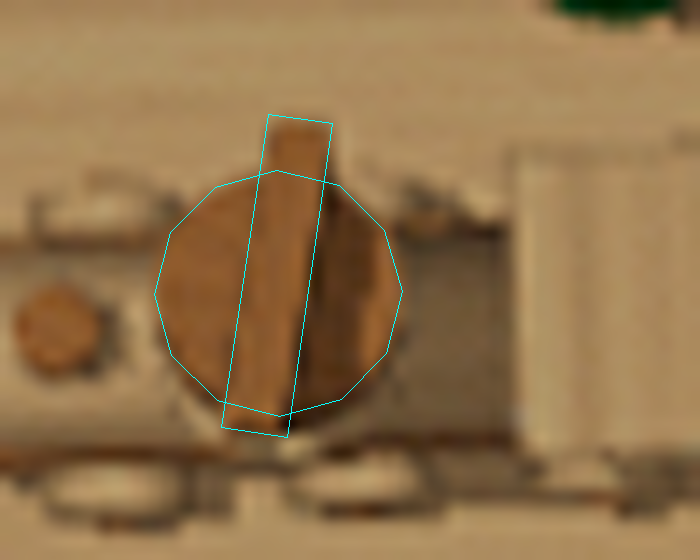

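View pics/ov_scene.png

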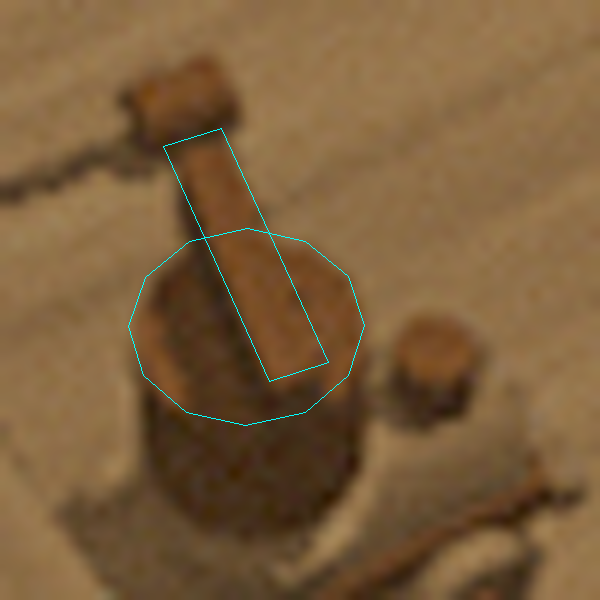

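```bash
cat > go.py <<'E'
import sys,numpy as np
from scipy.spatial.transform import Rotation as R
from workcell import manip
def delta(x,y,z,yaw):  # yaw = world angle (deg) of the jaw (tool y) axis, tool down
    o=manip.get_obs();r=R.from_quat(o["ee_rot"])
    a=np.radians(yaw);ty=np.array([np.cos(a),np.sin(a),0]);tz=np.array([0,0,-1.]);tx=np.cross(ty,tz)
    t=R.from_matrix(np.c_[tx,ty,tz])
    return r.inv().apply(np.array([x,y,z])-o["position"]),(r.inv()*t).as_rotvec()
def show():
    o=manip.get_obs();M=R.from_quat(o["ee_rot"]).as_matrix()
    print("t",round(o["clock"],2),"p",o["position"].round(4),"jaw",np.degrees(np.arctan2(M[1,1],M[0,1])).round(1),"tz",M[:,2].round(3),"F",o["ft_force"].round(1),"T",o["torque"].round(2),"g",round(o["grip_width"]*.0854,4),"j",o["joint_pos"].round(2))
if __name__=="__main__":
    show()
    if len(sys.argv)>4:
        a,b=delta(*map(float,sys.argv[1:5]));print("shift",a.round(4),"turn",b.round(4),np.degrees(b).round(1))
E
python3 go.py .557 -.0045 .215 81
```

```text
t 0.1 p [0.2778 0.5595 0.2306] jaw 63.6 tz [-0.001 -0.001 -1.   ] F [ 0.5 -0.4  0.4] T [0.04 0.01 0.02] g 0.0855 j [-1.13  0.33 -0.06  1.46  0.02  1.35 -0.09]
shift [-0.5009 -0.381   0.0161] turn [-1.300e-03 -1.000e-04 -3.036e-01] [ -0.1  -0.  -17.4]
```

```bash
python3 -m handwheel '[[[-0.05,-0.04,0,0,0,-0.03,0.085],[-0.1,-0.08,0,0,0,-0.06,0.085],[-0.15,-0.12,0,0,0,-0.1,0.06],[-0.2,-0.16,0,0,0,-0.15,0.04],[-0.25,-0.2,0,0,0,-0.2,0.04],[-0.3,-0.24,0,0,0,-0.22,0.04],[-0.35,-0.27,0,0,0,-0.25,0.04],[-0.4,-0.305,0,0,0,-0.3,0.04]]]' 40; python3 go.py .557 -.0045 .2 81
```

```text
clock: 1.1
position: [0.4995, 0.11, 0.2313]
ee_rot: [0.079, 0.997, 0.0, 0.0]
ft_force: [1.1, 0.4, -0.4]
grip_width: 0.464
t 1.1 p [0.4995 0.11   0.2313] jaw 80.9 tz [ 0.  0. -1.] F [ 1.1  0.4 -0.4] T [ 0.09 -0.01  0.04] g 0.0397 j [-0.58  0.07  0.29  1.77 -0.02  1.3   1.13]
shift [-0.0749 -0.1039  0.0312] turn [ 0.0002  0.0001 -0.0021] [ 0.   0.  -0.1]
```

```bash
python3 -m handwheel '[[[-0.03,-0.045,0,0,0,0,0.04],[-0.06,-0.085,0.01,0,0,0,0.04],[-0.075,-0.104,0.02,0,0,0,0.04],[-0.075,-0.104,0.03,0,0,0,0.04],[-0.075,-0.104,0.03,0,0,0,0.04]]]' 40; python3 go.py .557 -.0045 .15 81
python3 - <<'E'
from h import *
t=manip.camera("top");s=manip.camera("scene")
cv2.imwrite("pics/t1.png",cv2.resize(t[160:240,210:310],None,fx=7,fy=7,interpolation=cv2.INTER_CUBIC))
cv2.imwrite("pics/s1.png",cv2.resize(s[120:210,190:300],None,fx=6,fy=6,interpolation=cv2.INTER_CUBIC))
E
```

```text
clock: 1.72
position: [0.5554, -0.0019, 0.2002]
ee_rot: [0.08, 0.997, 0.0, -0.001]
ft_force: [-0.5, -0.6, 0.6]
grip_width: 0.47
t 1.73 p [ 0.5554 -0.0019  0.2002] jaw 80.8 tz [-0.002  0.    -1.   ] F [-0.5 -0.6  0.6] T [ 0.02 -0.01 -0.02] g 0.0401 j [-0.43  0.2   0.4   1.71 -0.08  1.25  1.4 ]
shift [-0.0021 -0.0023  0.0502] turn [-0.0002 -0.0021 -0.0028] [-0.  -0.1 -0.2]
```

View pics/t1.png

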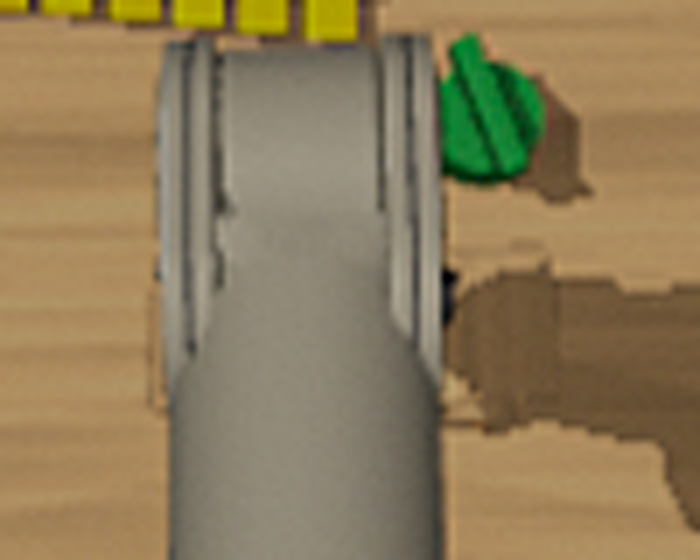

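View pics/s1.png

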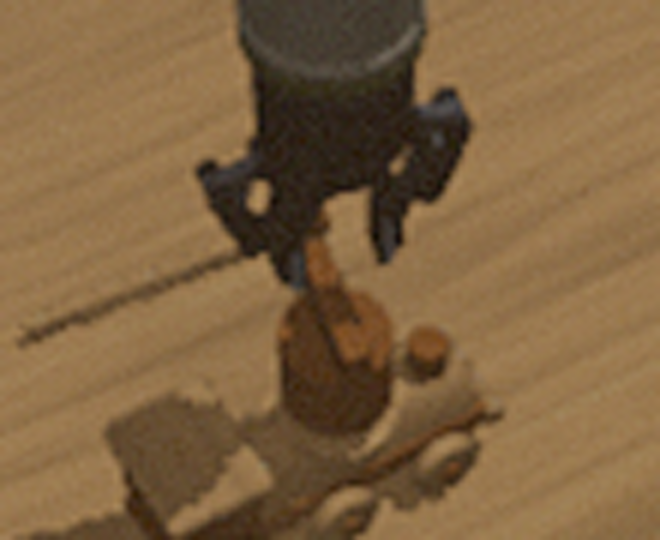

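```bash
python3 -m handwheel '[[[-0.002,-0.0025,0.015,0,0,0,0.04],[-0.002,-0.0025,0.035,0,0,0,0.04],[-0.002,-0.0025,0.05,0,0,0,0.04],[-0.002,-0.0025,0.05,0,0,0,0.03],[-0.002,-0.0025,0.05,0,0,0,0.022],[-0.002,-0.0025,0.05,0,0,0,0.02]]]' 20; python3 go.py .557 -.0045 .15 81
python3 - <<'E'
from h import *
s=manip.camera("scene")
cv2.imwrite("pics/s2.png",cv2.resize(s[140:210,210:290],None,fx=8,fy=8,interpolation=cv2.INTER_CUBIC))
cv2.imwrite("pics/s2full.png",s)
for z in(.15,.16): print([(proj("scene",p)-[210,140]+.5)*8 for p in [(.557,-.0045,z)]])
E
```

```text
clock: 2.58
position: [0.5583, -0.0056, 0.152]
ee_rot: [0.08, 0.997, 0.0, 0.001]
ft_force: [-0.6, -0.1, 0.5]
grip_width: 0.237
t 2.58 p [ 0.5583 -0.0056  0.152 ] jaw 80.8 tz [ 0.001  0.    -1.   ] F [-0.6 -0.1  0.5] T [-0.07 -0.01  0.02] g 0.0202 j [-0.41  0.25  0.39  1.76 -0.1   1.15  1.42]
shift [0.0015 0.0009 0.002 ] turn [ 0.0005  0.0011 -0.0037] [ 0.   0.1 -0.2]
[array([286.00743551, 272.61093679])]
[array([285.64564326, 258.37986539])]
```

View pics/s2.png

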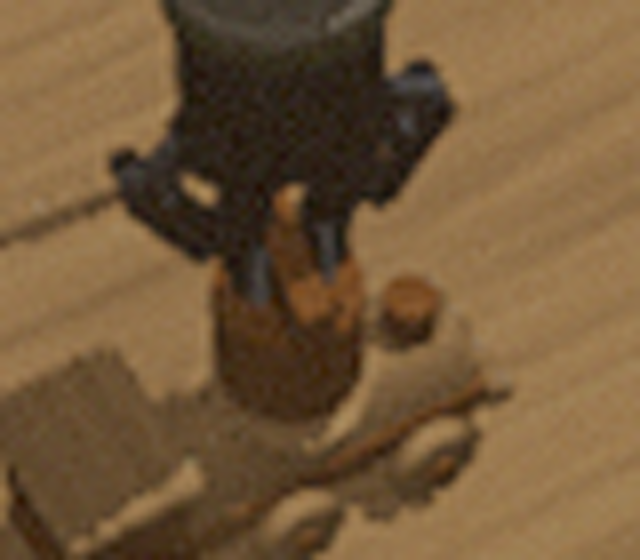

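```bash
cat > look.py <<'E'
import sys
from h import *
import go
go.show()
s=manip.camera("scene");n=sys.argv[1]
cv2.imwrite(f"pics/full_{n}.png",s)
cv2.imwrite(f"pics/{n}.png",cv2.resize(s[140:210,210:290],None,fx=8,fy=8,interpolation=cv2.INTER_CUBIC))
E
python3 -m handwheel '[[[0,0,0,0,0,-0.1,0.02],[0,0,0,0,0,-0.2,0.02],[0,0,0,0,0,-0.3,0.02],[0,0,0,0,0,-0.4,0.02],[0,0,0,0,0,-0.4,0.02]]]' 20; python3 look.py s3
```

```text
clock: 3.25
position: [0.5581, -0.0056, 0.1516]
ee_rot: [-0.119, 0.993, 0.0, 0.0]
ft_force: [0.6, -0.9, 0.1]
grip_width: 0.236
t 3.25 p [ 0.5581 -0.0056  0.1516] jaw 103.7 tz [ 0.001  0.    -1.   ] F [ 0.6 -0.9  0.1] T [ 0.07 -0.    0.04] g 0.0202 j [-0.37  0.25  0.34  1.76 -0.09  1.15  1.81]
```

View pics/s3.png

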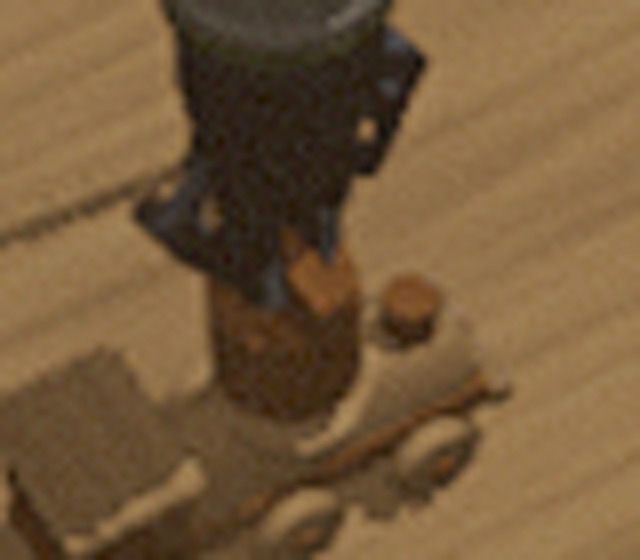

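No drop yet: the cap's lower edge is still at about (275,415).

```bash
for i in 4; do python3 -m handwheel '[[[0,0,0,0,0,-0.07,0.02],[0,0,0,0,0,-0.15,0.02],[0,0,0,0,0,-0.15,0.02]]]' 20 >/dev/null; python3 look.py s4; done
python3 -m handwheel '[[[0,0,0,0,0,-0.07,0.02],[0,0,0,0,0,-0.1,0.02],[0,0,0,0,0,-0.1,0.02]]]' 20 >/dev/null; python3 look.py s5
python3 - <<'E'
import cv2,numpy as np
cv2.imwrite("pics/s45.png",np.hstack([cv2.resize(cv2.imread(f"pics/s{k}.png")[160:480,160:440],None,fx=.95,fy=.95) for k in(3,4,5)]))
E
```

```text
t 3.67 p [ 0.558  -0.0055  0.1515] jaw 112.2 tz [ 0.  0. -1.] F [-0.3  0.3  0.3] T [ 0.09 -0.03  0.  ] g 0.0201 j [-0.35  0.25  0.33  1.76 -0.09  1.15  1.96]
t 4.1 p [ 0.5578 -0.0056  0.1513] jaw 117.9 tz [ 0.  0. -1.] F [0.2 0.8 0. ] T [ 0.12 -0.01  0.01] g 0.0201 j [-0.34  0.25  0.31  1.76 -0.08  1.15  2.05]
```

View pics/s45.png

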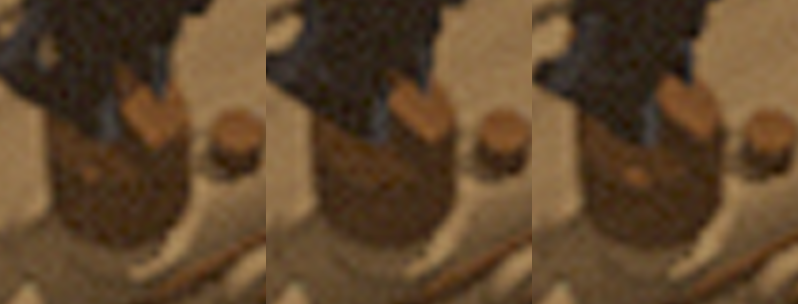

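Still up on the thread (lower edge unchanged at about (120,245) in each panel), so I keep turning back.

```bash
python3 -m handwheel '[[[0,0,0,0,0,-0.07,0.02],[0,0,0,0,0,-0.12,0.02],[0,0,0,0,0,-0.12,0.02]]]' 20 >/dev/null; python3 look.py s6
python3 -m handwheel '[[[0,0,0,0,0,-0.07,0.02],[0,0,0,0,0,-0.1,0.02],[0,0,0,0,0,-0.1,0.02]]]' 20 >/dev/null; python3 look.py s7
python3 - <<'E'
import cv2,numpy as np
cv2.imwrite("pics/s67.png",np.hstack([cv2.resize(cv2.imread(f"pics/s{k}.png")[160:480,160:440],None,fx=.95,fy=.95) for k in(5,6,7)]))
E
```

```text
t 4.53 p [ 0.5578 -0.0058  0.1512] jaw 124.8 tz [-0. -0. -1.] F [-0.2 -1.3 -0.4] T [-0.16  0.01  0.05] g 0.02 j [-0.33  0.24  0.3   1.76 -0.08  1.15  2.17]
t 4.95 p [ 0.5579 -0.0057  0.1513] jaw 130.6 tz [ 0.  0. -1.] F [-0.2 -0.2  0.7] T [ 0.01 -0.01  0.03] g 0.02 j [-0.32  0.24  0.29  1.76 -0.08  1.15  2.27]
```

View pics/s67.png

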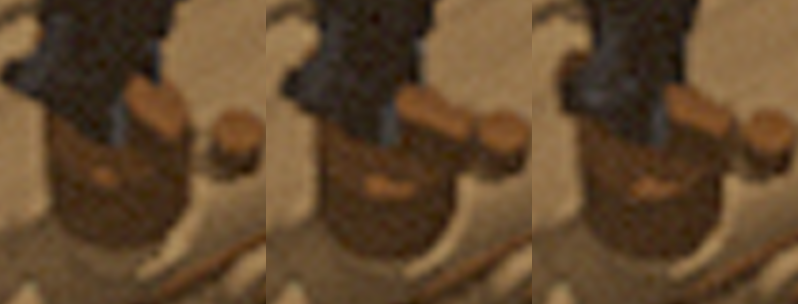

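It dropped between jaw angles 118° and 125°: the cap's lower edge moved from 245 to 258 in the panels, about 1.7 px, which is what 11 mm looks like. Next I lower the fingers 12 mm and turn forward.

```bash
python3 -m handwheel '[[[0,0,0.006,0,0,0,0.02],[0,0,0.012,0,0,0,0.02],[0,0,0.012,0,0,0.1,0.02],[0,0,0.012,0,0,0.2,0.02],[0,0,0.012,0,0,0.3,0.02],[0,0,0.012,0,0,0.4,0.02],[0,0,0.012,0,0,0.5,0.02],[0,0,0.012,0,0,0.6,0.02]]]' 20 ; python3 look.py s8
python3 -m handwheel '[[[0,0,0,0,0,0.1,0.02],[0,0,0,0,0,0.2,0.02],[0,0,0,0,0,0.3,0.02],[0,0,0,0,0,0.4,0.02],[0,0,0,0,0,0.4,0.02]]]' 20 ; python3 look.py s9
python3 - <<'E'
import cv2,numpy as np
cv2.imwrite("pics/s89.png",np.hstack([cv2.resize(cv2.imread(f"pics/s{k}.png")[160:480,160:440],None,fx=.95,fy=.95) for k in(7,8,9)]))
E
```

```text
clock: 6.0
position: [0.5575, -0.0057, 0.1386]
ee_rot: [-0.053, 0.999, -0.0, -0.0]
ft_force: [-0.5, 0.6, -0.1]
grip_width: 0.234
t 6.0 p [ 0.5575 -0.0057  0.1386] jaw 96.0 tz [-0.001 -0.    -1.   ] F [-0.5  0.6 -0.1] T [ 0.04  0.05 -0.01] g 0.02 j [-0.38  0.26  0.36  1.78 -0.1   1.12  1.69]
clock: 6.68
position: [0.5577, -0.0056, 0.1389]
ee_rot: [0.144, 0.99, -0.0, -0.0]
ft_force: [-0.1, 0.1, 0.3]
grip_width: 0.235
t 6.67 p [ 0.5577 -0.0056  0.1389] jaw 73.4 tz [-0. -0. -1.] F [-0.1  0.1  0.3] T [-0.01 -0.03 -0.01] g 0.0201 j [-0.43  0.26  0.42  1.78 -0.12  1.12  1.31]
```

View pics/s89.png

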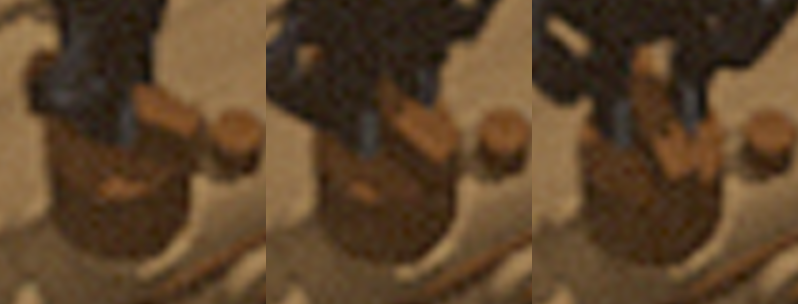

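```bash
for i in 1; do python3 -m handwheel '[[[0,0,0,0,0,0.1,0.02],[0,0,0,0,0,0.2,0.02]]]' 20 >/dev/null; python3 go.py; python3 -m handwheel '[[[0,0,0,0,0,0.1,0.02],[0,0,0,0,0,0.1,0.02]]]' 20 >/dev/null; python3 look.py s10; done
```

```text
t 6.97 p [ 0.5578 -0.0057  0.1391] jaw 61.9 tz [-0.  0. -1.] F [-0.8 -0.2 -0.2] T [ 0.05 -0.06  0.01] g 0.0196 j [-0.45  0.27  0.44  1.78 -0.12  1.12  1.11]
t 7.22 p [ 0.5578 -0.0056  0.1392] jaw 56.3 tz [-0. -0. -1.] F [ 0.2 -0.3  0.1] T [ 0.06 -0.    0.02] g 0.0199 j [-0.46  0.27  0.46  1.78 -0.13  1.12  1.02]
```

View pics/s10.png

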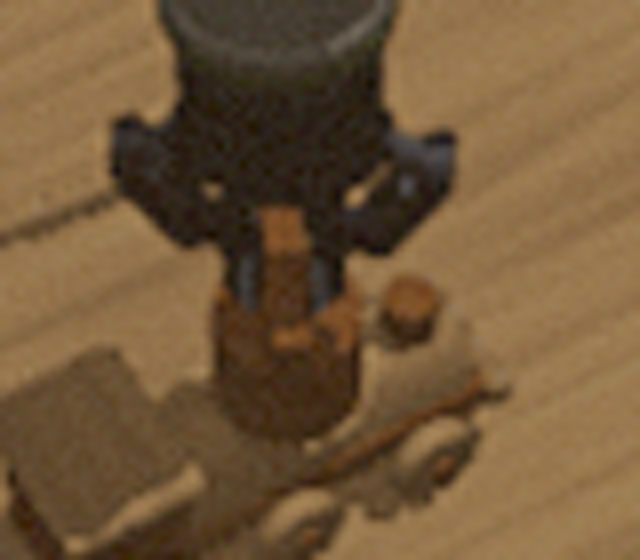

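```bash
for i in 1 2; do python3 -m handwheel '[[[0,0,0,0,0,0.07,0.02],[0,0,0,0,0,0.07,0.02]]]' 20 >/dev/null; python3 go.py;done
```

```text
t 7.53 p [ 0.5578 -0.0057  0.1392] jaw 52.3 tz [-0.  0. -1.] F [-0.2  0.2 -0.9] T [ 0.06  0.05 -0.01] g 0.0203 j [-0.47  0.27  0.47  1.78 -0.13  1.13  0.95]
t 7.78 p [ 0.5579 -0.0057  0.1393] jaw 48.3 tz [ 0.  0. -1.] F [ 0.5  0.6 -0.5] T [ 0.02  0.04 -0.02] g 0.0202 j [-0.48  0.27  0.47  1.78 -0.13  1.13  0.88]
```

```bash
for i in 1 2; do python3 -m handwheel '[[[0,0,0,0,0,0.07,0.02],[0,0,0,0,0,0.07,0.02]]]' 20 >/dev/null; python3 go.py;done; python3 look.py s11
```

```text
t 8.03 p [ 0.5579 -0.0055  0.1393] jaw 44.3 tz [ 0.  0. -1.] F [0.4 0.7 0.2] T [0.18 0.17 0.05] g 0.0203 j [-0.49  0.27  0.48  1.78 -0.14  1.13  0.82]
t 8.28 p [ 0.5578 -0.0054  0.1393] jaw 40.3 tz [-0.  0. -1.] F [-1.4  0.3 -0.2] T [0.23 0.28 0.39] g 0.0199 j [-0.5   0.27  0.49  1.78 -0.14  1.13  0.75]
t 8.28 p [ 0.5578 -0.0054  0.1393] jaw 40.3 tz [-0.  0. -1.] F [-1.4  0.3 -0.2] T [0.23 0.28 0.39] g 0.0199 j [-0.5   0.27  0.49  1.78 -0.14  1.13  0.75]
```

View pics/s11.png

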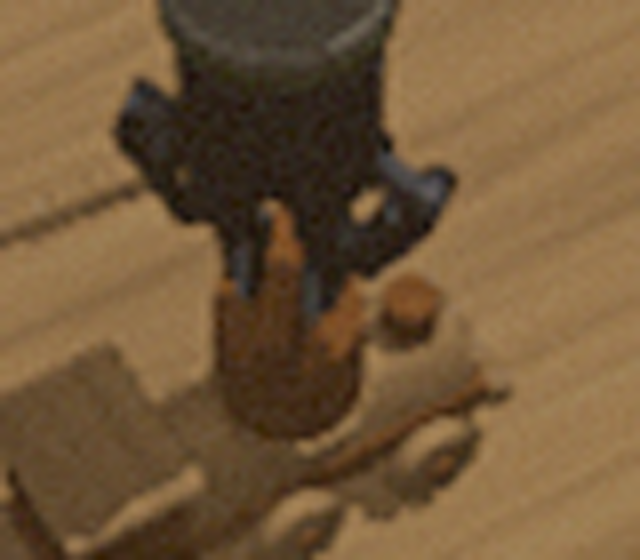

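```bash
for i in 1; do python3 -m handwheel '[[[0,0,0,0,0,0.06,0.02],[0,0,0,0,0,0.06,0.02]]]' 20 >/dev/null; python3 look.py s12;done;  python3 - <<'E'
import cv2,numpy as np
cv2.imwrite("pics/s12c.png",np.hstack([cv2.resize(cv2.imread(f"pics/s{k}.png")[160:480,160:440],None,fx=.95,fy=.95) for k in(8,11,12)]))
E
```

```text
t 8.57 p [ 0.5578 -0.0054  0.1394] jaw 36.9 tz [-0. -0. -1.] F [-1.6  0.1  1.9] T [0.23 0.48 1.11] g 0.0203 j [-0.5   0.27  0.5   1.78 -0.14  1.13  0.69]
```

View pics/s12c.png

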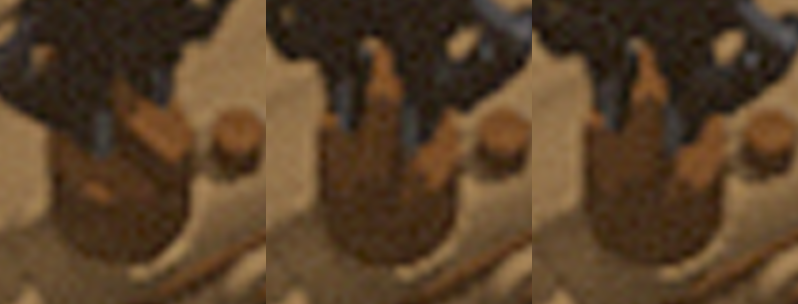

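The nut is home: the end stop is solid (1.1 Nm) and the cap's lower edge is a further 7 px lower in the panels. I ease off and lift away.

```bash
python3 -m handwheel '[[[0,0,0,0,0,-0.12,0.02],[0,0,0,0,0,-0.17,0.03],[0,0,0,0,0,-0.17,0.045],[0,0,-0.02,0,0,-0.17,0.05],[0,0,-0.06,0,0,-0.17,0.07],[0,0,-0.1,0,0,-0.17,0.085]]]' 20 ;python3 go.py .482 -.283 .2 70
```

```text
clock: 9.38
position: [0.5577, -0.006, 0.2403]
ee_rot: [0.372, 0.928, -0.0, -0.0]
ft_force: [0.3, 0.5, 0.2]
grip_width: 0.978
t 9.38 p [ 0.5577 -0.006   0.2403] jaw 46.3 tz [-0. -0. -1.] F [0.3 0.5 0.2] T [ 0.04 -0.01 -0.06] g 0.0835 j [-0.5   0.18  0.49  1.65 -0.09  1.33  0.81]
shift [-0.1365 -0.2527  0.0404] turn [-2.000e-04 -1.000e-04 -4.128e-01] [ -0.   -0.  -23.7]
```

```bash
python3 -m handwheel '[[[-0.027,-0.05,0,0,0,-0.08,0.085],[-0.054,-0.1,0,0,0,-0.16,0.085],[-0.081,-0.15,0,0,0,-0.24,0.085],[-0.108,-0.2,0.02,0,0,-0.32,0.085],[-0.1365,-0.2527,0.04,0,0,-0.41,0.085],[-0.1365,-0.2527,0.06,0,0,-0.413,0.085],[-0.1365,-0.2527,0.06,0,0,-0.413,0.085]]]' 20 ;python3 go.py .482 -.283 .055 70
python3 - <<'E'
from h import *
t=manip.camera("top");s=manip.camera("scene")
cv2.imwrite("pics/top_b.png",t);cv2.imwrite("pics/scene_b.png",s)
cv2.imwrite("pics/t2.png",cv2.resize(t[185:225,235:285],None,fx=14,fy=14,interpolation=cv2.INTER_CUBIC))
cv2.imwrite("pics/sn.png",cv2.resize(s[148:198,225:275],None,fx=12,fy=12,interpolation=cv2.INTER_CUBIC))
cv2.imwrite("pics/sc.png",cv2.resize(s[160:235,120:210],None,fx=8,fy=8,interpolation=cv2.INTER_CUBIC))
E
```

```text
clock: 10.25
position: [0.4815, -0.2829, 0.1781]
ee_rot: [0.174, 0.985, 0.0, -0.001]
ft_force: [0.3, -0.2, 0.6]
grip_width: 0.999
t 10.25 p [ 0.4815 -0.2829  0.1781] jaw 70.0 tz [-0.002  0.001 -1.   ] F [ 0.3 -0.2  0.6] T [ 0.06  0.01 -0.02] g 0.0854 j [-0.11  0.25  0.65  1.74 -0.16  1.21  1.81]
shift [-8.000e-04  1.000e-04  1.231e-01] turn [-0.0001 -0.0025 -0.0006] [-0.  -0.1 -0. ]
```

View pics/t2.png

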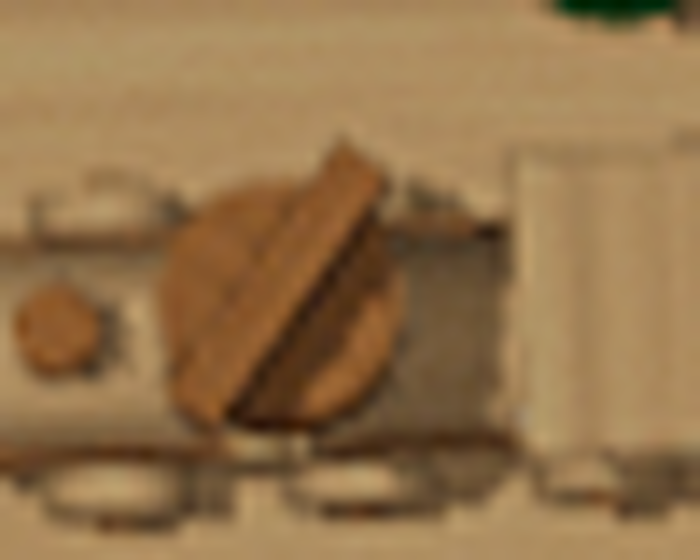

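View pics/sn.png

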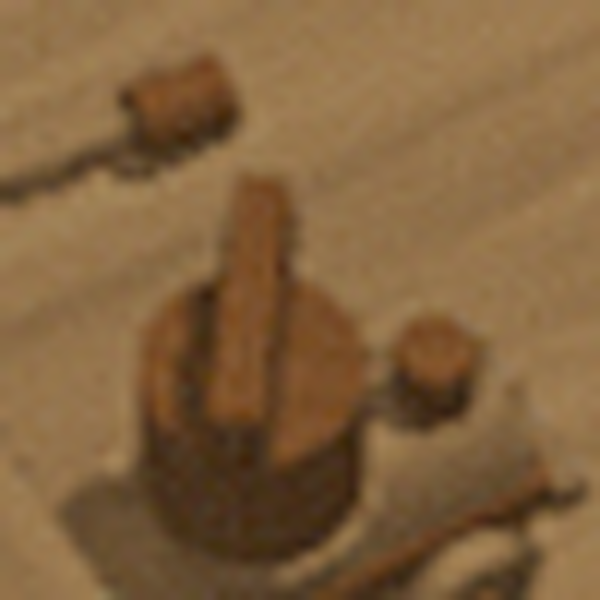

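View pics/sc.png

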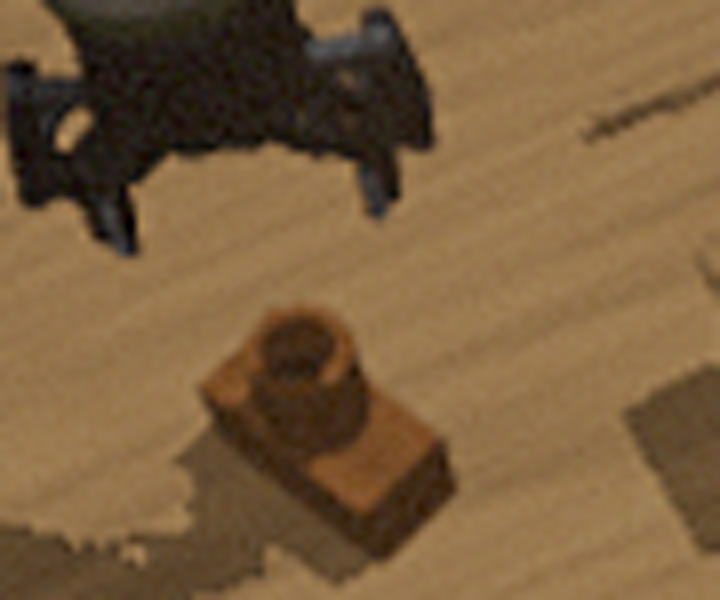

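```bash
python3 - <<'E'
from h import *
T=lambda u,v:((u+.5)/14-.5+235,(v+.5)/14-.5+185)
S=lambda u,v:((u+.5)/12-.5+225,(v+.5)/12-.5+148)
C=lambda u,v:((u+.5)/8-.5+120,(v+.5)/8-.5+160)
def ang(a,b): d=a-b; return np.degrees(np.arctan2(d[1],d[0])).round(1),np.linalg.norm(d).round(4)
P=[plane("top",*T(*p),.159) for p in [(342,138),(386,182),(178,385),(225,425)]]
print("top",np.mean(P,0).round(4),ang(P[0],P[2]),ang(P[1],P[3]))
P=[plane("scene",*S(*p),.159) for p in [(268,425),(210,415),(292,182),(238,178)]]
print("scene",np.mean(P,0).round(4),ang(P[0],P[2]),ang(P[1],P[3]))
P=[plane("scene",*C(*p),.046) for p in [(200,385),(362,512),(447,440)]]
print(np.round(P,4),"long",ang(P[1],P[0]),"short",ang(P[2],P[1]))
print("stem",plane("scene",*C(308,350),.096))
E
python3 -m handwheel '[[[0,0,0.05,0,0,0,0.085],[0,0,0.1,0,0,0,0.085],[0,0,0.122,0,0,0,0.085],[0,0,0.122,0,0,0,0.06],[0,0,0.122,0,0,0,0.045],[0,0,0.122,0,0,0,0.04],[0,0,0.122,0,0,0,0.04]]]' 20 ;python3 go.py
```

```text
top [ 0.5556 -0.0054  0.159 ] (np.float64(-34.0), np.float64(0.0736)) (np.float64(-34.1), np.float64(0.0723))
scene [ 0.5589 -0.0044  0.159 ] (np.float64(-34.4), np.float64(0.0759)) (np.float64(-35.0), np.float64(0.0742))
[[ 0.4483 -0.3205  0.046 ]
 [ 0.5342 -0.2876  0.046 ]
 [ 0.5215 -0.2446  0.046 ]] long (np.float64(20.9), np.float64(0.092)) short (np.float64(106.5), np.float64(0.0449))
stem [ 0.48592751 -0.28011145  0.096     ]
clock: 11.22
position: [0.4839, -0.2832, 0.0591]
ee_rot: [0.173, 0.985, -0.0, 0.002]
ft_force: [0.6, -0.2, 8.1]
grip_width: 0.509
t 11.22 p [ 0.4839 -0.2832  0.0591] jaw 70.1 tz [ 0.003 -0.001 -1.   ] F [ 0.6 -0.2  8.1] T [ 0.26 -0.03  0.12] g 0.0435 j [-0.06  0.4   0.61  1.85 -0.27  0.97  1.89]
```

```bash
python3 -m handwheel '[[[0,0,0,0,0,0,0.065],[0,0,0,0,0,0.1,0.075],[0,0,0,0,0,0.28,0.075],[0,0,0,0,0,0.46,0.075],[0,0,0,0,0,0.64,0.075],[0,0,0,0,0,0.82,0.075],[0,0,0,0,0,1.0,0.075],[0,0,0,0,0,1.18,0.075]]]' 20 ;python3 -m handwheel '[[[0,0,0,0,0,0.18,0.075],[0,0,0,0,0,0.36,0.075],[0,0,0,0,0,0.39,0.075],[0,0,0,0,0,0.39,0.05],[0,0,0,0,0,0.39,0.04],[0,0,0,0,0,0.39,0.038],[0,0,0,0,0,0.39,0.038]]]' 30 ;python3 go.py .4835 -.283 .2 -20
```

```text
clock: 12.22
position: [0.4825, -0.2827, 0.0575]
ee_rot: [0.694, 0.72, 0.0, -0.0]
ft_force: [0.4, -0.2, 0.2]
grip_width: 0.877
clock: 13.1
position: [0.4826, -0.2829, 0.0574]
ee_rot: [0.818, 0.575, 0.0, 0.0]
ft_force: [-0.2, -0.0, 1.5]
grip_width: 0.508
t 13.1 p [ 0.4826 -0.2829  0.0574] jaw -19.8 tz [ 0.  0. -1.] F [-0.2 -0.   1.5] T [0.09 0.16 0.01] g 0.0434 j [-0.3   0.51  0.94  1.86 -0.48  1.02  0.49]
shift [ 0.0002  0.0009 -0.1426] turn [ 0.0003 -0.0002  0.0027] [ 0.  -0.   0.2]
```

```bash
python3 -m handwheel '[[[0,0,-0.003,0,0,0,0.035],[0,0,-0.03,0,0,0,0.035],[0,0,-0.07,0,0,0,0.035],[0,0,-0.11,0,0,0,0.035],[0,0,-0.15,0,0,0,0.035],[0,0,-0.18,0,0,0,0.035],[0,0,-0.18,0,0,0,0.035]]]' 40 ;python3 go.py .5577 -.0055 .24 -75.4
python3 - <<'E'
from h import *
s=manip.camera("scene");t=manip.camera("top")
cv2.imwrite("pics/sg.png",cv2.resize(s[120:220,120:220],None,fx=6,fy=6,interpolation=cv2.INTER_CUBIC))
cv2.imwrite("pics/tg.png",cv2.resize(t[180:280,280:400],None,fx=6,fy=6,interpolation=cv2.INTER_CUBIC))
E
```

```text
clock: 13.98
position: [0.4831, -0.2834, 0.239]
ee_rot: [0.819, 0.574, 0.001, 0.001]
ft_force: [0.5, 0.1, -2.6]
grip_width: 0.503
t 13.97 p [ 0.4831 -0.2834  0.239 ] jaw -19.9 tz [ 0.003 -0.001 -1.   ] F [ 0.5  0.1 -2.6] T [ 0.02 -0.   -0.01] g 0.043 j [-0.46  0.3   1.11  1.67 -0.27  1.34  0.34]
shift [ 0.2867 -0.0243 -0.0009] turn [ 0.0026 -0.002   0.9691] [ 0.1 -0.1 55.5]
```

View pics/sg.png

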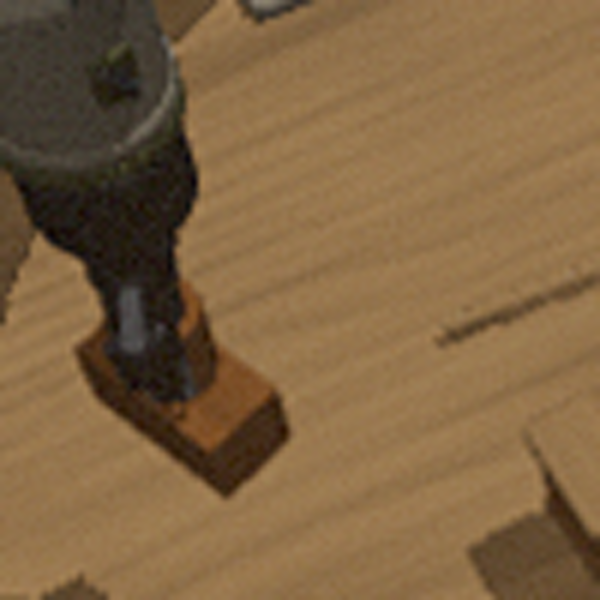

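View pics/tg.png

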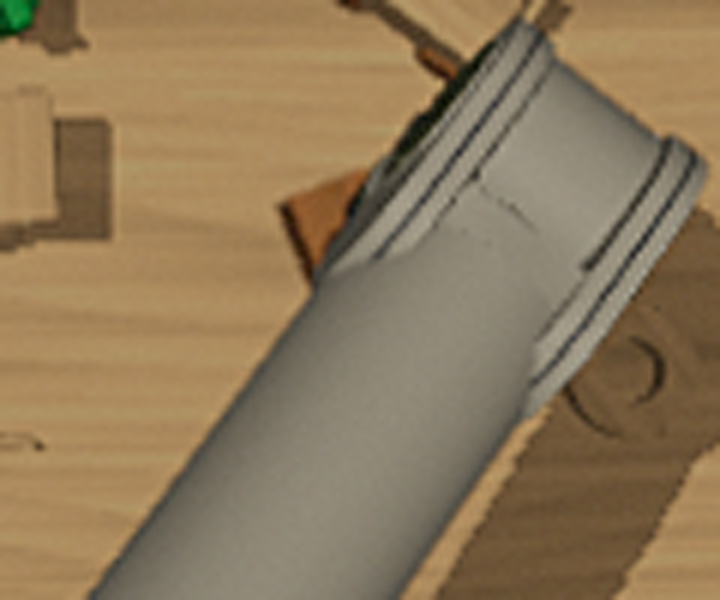

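Run:
```python
from h import *
C=lambda u,v:((u+.5)/6-.5+120,(v+.5)/6-.5+120)
def ang(a,b): d=a-b; return np.degrees(np.arctan2(d[1],d[0])).round(1),np.linalg.norm(d).round(4)
z=.046+.239-.0575
P=[plane("scene",*C(*p),z) for p in [(78,350),(215,448),(273,387)]]
print(np.round(P,4),"long",ang(P[1],P[0]),"short",ang(P[2],P[1]),"ctr",((P[0]+P[2])/2).round(4))
Q=[plane("scene",*C(*p),z-.046) for p in [(100,400),(228,496),(289,432)]]
print("long",ang(Q[1],Q[0]),"short",ang(Q[2],Q[1]),"ctr",((Q[0]+Q[2])/2).round(4))
```

```text
[[ 0.4516 -0.3205  0.2275]
 [ 0.5359 -0.2855  0.2275]
 [ 0.5182 -0.2475  0.2275]] long (np.float64(22.5), np.float64(0.0912)) short (np.float64(114.9), np.float64(0.0419)) ctr [ 0.4849 -0.284   0.2275]
long (np.float64(21.5), np.float64(0.0891)) short (np.float64(114.4), np.float64(0.0451)) ctr [ 0.4839 -0.2828  0.1815]
```

```bash
python3 -m handwheel '[[[0.03,-0.003,0,0,0,0.1,0.035],[0.08,-0.008,0,0,0,0.26,0.035],[0.13,-0.012,0,0,0,0.42,0.035],[0.18,-0.016,0,0,0,0.58,0.035],[0.22,-0.019,0,0,0,0.74,0.035],[0.26,-0.022,0,0,0,0.9,0.035],[0.287,-0.0243,0,0,0,0.984,0.035],[0.287,-0.0243,0,0,0,0.984,0.035]]]' 40 ;python3 -m handwheel '[[[0,0,0,0,0,0,0.035]]]' 40;python3 go.py .5577 -.0055 .239 -76.3
python3 - <<'E'
from h import *
s=manip.camera("scene")
cv2.imwrite("pics/sh.png",cv2.resize(s[115:215,200:300],None,fx=6,fy=6,interpolation=cv2.INTER_CUBIC))
E
```

```text
clock: 15.08
position: [0.557, -0.002, 0.2356]
ee_rot: [0.993, 0.121, -0.001, 0.0]
ft_force: [-0.0, 0.5, -1.3]
grip_width: 0.503
clock: 15.2
position: [0.5566, -0.0055, 0.2364]
ee_rot: [0.993, 0.12, -0.001, 0.0]
ft_force: [0.5, 0.2, -1.7]
grip_width: 0.503
t 15.2 p [ 0.5566 -0.0055  0.2364] jaw -76.3 tz [-0.001 -0.001 -1.   ] F [ 0.5  0.2 -1.7] T [-0.05  0.   -0.  ] g 0.0429 j [-1.08  0.37  1.26  1.68 -0.36  1.36 -1.09]
shift [ 0.0011  0.0002 -0.0026] turn [0.0005 0.0016 0.0006] [0.  0.1 0. ]
```

View pics/sh.png

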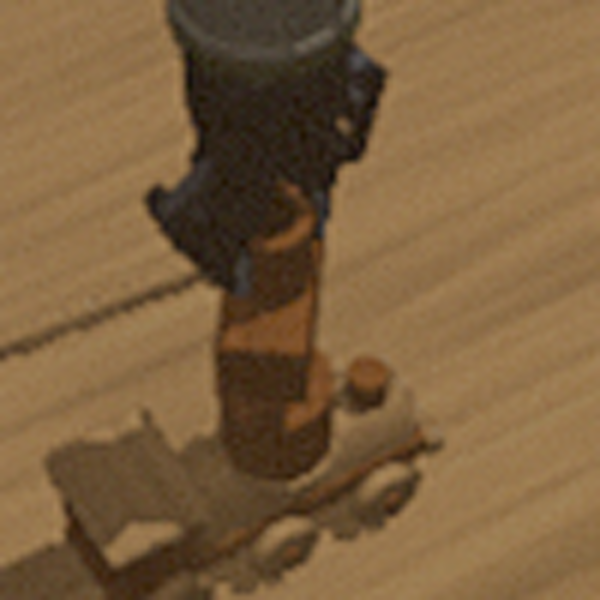

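Run:
```python
from h import *
C=lambda u,v:((u+.5)/6-.5+200,(v+.5)/6-.5+115)
z=.2364-.0575
for zz,pp in ((z+.046,[(218,352),(308,357)]),(z,[(220,397),(305,402)])):
  P=[plane("scene",*C(*p),zz) for p in pp];m=(P[0]+P[1])/2;d=P[1]-P[0]
  a=np.degrees(np.arctan2(d[1],d[0]))-90
  print(np.round(P,4),"w",np.linalg.norm(d).round(4),"yaw",a.round(1),"ctr",(m[:2]-.047*np.array([np.cos(np.radians(a)),np.sin(np.radians(a))])).round(4), (m[:2]-.047*np.array([np.cos(np.radians(-34.5)),np.sin(np.radians(-34.5))])).round(4))
```

```text
[[ 0.5861 -0.0513  0.2249]
 [ 0.6107 -0.0146  0.2249]] w 0.0442 yaw -33.8 ctr [ 0.5594 -0.0068] [ 0.5597 -0.0063]
[[ 0.583  -0.0501  0.1789]
 [ 0.607  -0.0144  0.1789]] w 0.043 yaw -34.0 ctr [ 0.556  -0.0059] [ 0.5563 -0.0056]
```

```bash
python3 -m handwheel '[[[0.0,0,0.007,0,0,0,0.035],[0.0,0,0.014,0,0,0,0.035],[0.0,0,0.014,0,0,0,0.035],[0,0,0.014,0,0,0,0.035]]]' 40;python3 go.py .5578 -.0054 .21 -76.3
```

```text
clock: 15.75
position: [0.5573, -0.0047, 0.2233]
ee_rot: [0.993, 0.12, 0.0, -0.0]
ft_force: [0.4, 0.6, -1.1]
grip_width: 0.503
t 15.75 p [ 0.5573 -0.0047  0.2233] jaw -76.3 tz [ 0.  0. -1.] F [ 0.4  0.6 -1.1] T [ 0.   -0.   -0.02] g 0.043 j [-1.07  0.38  1.25  1.7  -0.37  1.33 -1.08]
shift [0.0004 0.0008 0.0133] turn [-0.0001 -0.0001  0.0006] [-0. -0.  0.]
```

```bash
python3 -m handwheel '[[[0.0004,0.0006,0.004,0,0,0,0.035],[0.0004,0.0006,0.009,0,0,0,0.035],[0.0004,0.0006,0.014,0,0,0,0.035],[0.0004,0.0006,0.014,0,0,0,0.035]]]' 40;python3 go.py .5578 -.0054 .1825 -76.3
```

```text
clock: 16.25
position: [0.5575, -0.0051, 0.2088]
ee_rot: [0.993, 0.12, -0.0, -0.0]
ft_force: [-0.5, 0.3, -1.0]
grip_width: 0.506
t 16.25 p [ 0.5575 -0.0051  0.2088] jaw -76.3 tz [-0.001 -0.    -1.   ] F [-0.5  0.3 -1. ] T [ 0.06 -0.01 -0.01] g 0.0432 j [-1.05  0.39  1.23  1.72 -0.38  1.31 -1.07]
shift [0.0002 0.0004 0.0263] turn [-0.0001  0.0007  0.0007] [-0.  0.  0.]
```

```bash
python3 -m handwheel '[[[0,0,0.006,0,0,0,0.035],[0,0,0.012,0,0,0,0.035],[0,0,0.018,0,0,0,0.035],[0,0,0.022,0,0,0,0.035],[0,0,0.022,0,0,0,0.035]]]' 40;python3 go.py .5578 -.0054 .1825 -76.3
python3 - <<'E'
from h import *
s=manip.camera("scene")
cv2.imwrite("pics/si.png",cv2.resize(s[115:215,200:300],None,fx=6,fy=6,interpolation=cv2.INTER_CUBIC))
E
```

```text
clock: 16.88
position: [0.5576, -0.0051, 0.187]
ee_rot: [0.993, 0.12, -0.0, 0.0]
ft_force: [-0.0, -0.3, -1.7]
grip_width: 0.505
t 16.88 p [ 0.5576 -0.0051  0.187 ] jaw -76.3 tz [-0. -0. -1.] F [-0.  -0.3 -1.7] T [ 0.05  0.02 -0.  ] g 0.0432 j [-1.03  0.42  1.21  1.75 -0.41  1.27 -1.05]
shift [0.0001 0.0003 0.0045] turn [-0.      0.0004  0.0006] [-0.  0.  0.]
```

View pics/si.png

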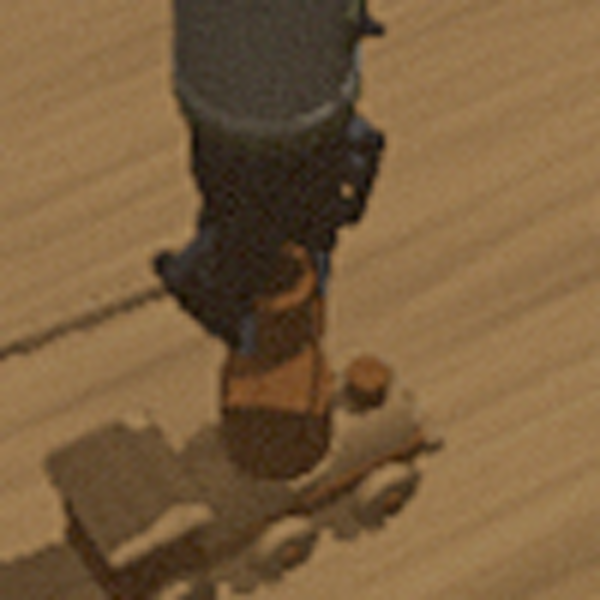

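The pocket is over the wing with about 4 mm to go and no contact force. I lower to contact in small steps.

```bash
python3 -m handwheel '[[[0,0,0.002,0,0,0,0.035],[0,0,0.0035,0,0,0,0.035],[0,0,0.0035,0,0,0,0.035]]]' 40; python3 -m handwheel '[[[0,0,0.001,0,0,0,0.035],[0,0,0.0015,0,0,0,0.035],[0,0,0.0015,0,0,0,0.035]]]' 40
```

```text
clock: 17.3
position: [0.5577, -0.0051, 0.1837]
ee_rot: [0.993, 0.12, -0.0, -0.0]
ft_force: [0.0, -0.3, -2.2]
grip_width: 0.508
clock: 17.68
position: [0.5578, -0.0051, 0.1824]
ee_rot: [0.993, 0.12, 0.0, -0.0]
ft_force: [-0.5, -0.3, -0.4]
grip_width: 0.504
```

```bash
python3 -m handwheel '[[[0,0,0.001,0,0,0,0.035],[0,0,0.0015,0,0,0,0.035],[0,0,0.0015,0,0,0,0.035]]]' 40
```

```text
clock: 18.05
position: [0.5584, -0.0051, 0.182]
ee_rot: [0.993, 0.12, 0.001, -0.0]
ft_force: [-3.1, 0.9, 11.7]
grip_width: 0.5
```

Contact at 11.7 N, so it's seated at the predicted height. I release and lift off.

```bash
python3 -m handwheel '[[[0,0,-0.0005,0,0,0,0.045],[0,0,-0.0005,0,0,0,0.055],[0,0,-0.0005,0,0,0,0.07],[0,0,-0.0005,0,0,0,0.07],[0,0,-0.03,0,0,0,0.075],[0,0,-0.07,0,0,0,0.075],[0,0,-0.1,0,0,0,0.075]]]' 20; python3 go.py .4 -.28 .28 -76
```

```text
clock: 18.92
position: [0.5579, -0.0053, 0.2823]
ee_rot: [0.993, 0.119, 0.0, -0.0]
ft_force: [0.0, 1.1, 0.2]
grip_width: 0.878
t 18.93 p [ 0.5579 -0.0053  0.2823] jaw -76.3 tz [ 0.001  0.    -1.   ] F [0.  1.1 0.2] T [0.03 0.01 0.04] g 0.075 j [-1.09  0.32  1.26  1.61 -0.31  1.44 -1.13]
shift [-0.2186  0.2294  0.0021] turn [ 0.0001 -0.0008 -0.0048] [ 0.  -0.  -0.3]
```

```bash
python3 -m handwheel '[[[-0.03,0.03,0,0,0,0,0.075],[-0.07,0.07,0,0,0,0,0.075],[-0.11,0.11,0,0,0,0,0.075],[-0.14,0.14,0,0,0,0,0.075],[-0.17,0.17,0,0,0,0,0.075],[-0.2,0.2,0,0,0,0,0.075],[-0.2,0.2,0,0,0,0,0.075]]]'
python3 - <<'E'
from h import *
t=manip.camera("top");s=manip.camera("scene")
cv2.imwrite("pics/topf.png",t);cv2.imwrite("pics/scenef.png",s)
a=cv2.resize(t[180:230,230:285],None,fx=7,fy=7,interpolation=cv2.INTER_CUBIC)
b=cv2.resize(s[145:195,220:275],None,fx=7,fy=7,interpolation=cv2.INTER_CUBIC)
cv2.imwrite("pics/fin.png",np.hstack([a,b]))
E
```

```text
clock: 19.8
position: [0.4093, -0.25, 0.2805]
ee_rot: [0.993, 0.117, 0.001, -0.001]
ft_force: [-0.6, 0.5, 0.4]
grip_width: 0.881
```

View pics/fin.png

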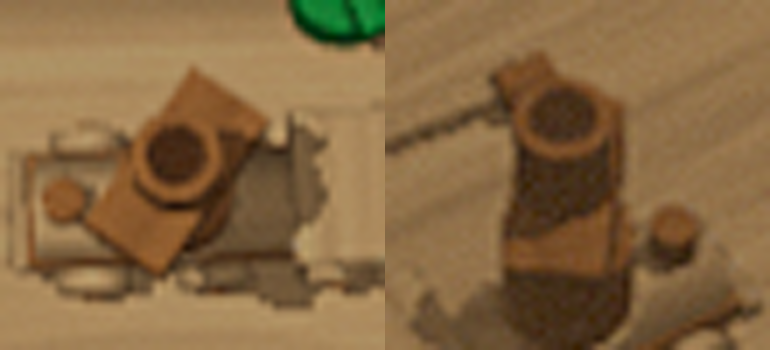

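View pics/scenef.png

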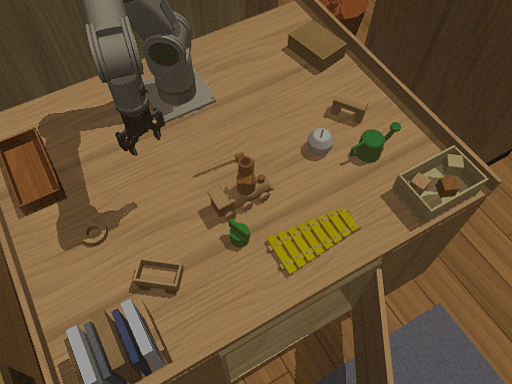

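Run:
```python
from h import *
T=((178+.5)/7-.5+230,(155+.5)/7-.5+180);S=((179+.5)/7-.5+220,(117+.5)/7-.5+145)
print(tri(T,S))
P=[plane("top",(u+.5)/7-.5+230,(v+.5)/7-.5+180,.171) for u,v in [(193,67),(268,125),(160,273),(85,212)]]
d=(P[0]+P[1]-P[2]-P[3])/2;print(np.mean(P,0).round(4),np.degrees(np.arctan2(d[1],d[0])),np.linalg.norm(d))
```

```text
(array([ 0.55799256, -0.00559441,  0.21852726]), np.float64(0.002225698094982454))
[ 0.5573 -0.0057  0.171 ] -36.87369060462127 0.08958646158471693
```

```bash
python3 -c "
from workcell import manip
print(manip.hand_in())"
```

```text
the job is handed in; nothing more can be done
None
```

The nut is threaded fully home, the chimney sits over its wing, and I handed the job in at about 20 s of the 54 s allowed.

- **Nut:** I turned it back with loosely closed fingers. The drop showed in the scene camera between 37° and 44° of jaw turn. I then turned it forward to the end stop, where the torque rose to 1.1 N m and the cap had visibly dropped further.
- **Chimney:** I gripped the stem twice at right angles to centre it, aligned it with the wing and lowered it. It met no resistance until it touched the cap at the expected height (11.7 N). Then I released it and moved the arm clear.
- **Last checks:** In the final pictures the chimney stands upright. Its top is at (0.558, -0.006) and the centre of its base block at (0.557, -0.006), against about (0.558, -0.005) for the nut.
    - **Angle:** the base measured about -37° against about -34.5° for the wing, within tolerance.
    - **Height:** the stem top came out 2.5 mm below the expected 221 mm. The two camera rays missed each other by 2.2 mm, so I put that down to calibration error.
    - **Other toys:** they and the green look-alike appear unmoved by eye; I did not measure them.

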